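Test two cement samples with a probe, then snap the probe into its cap

TASK

Take the hand probe out of the white foam block and rest its tip for about half a second inside the steel ring on the thin cement sample, then likewise on the thick one. Then push the probe nose down into its snap cap in the sprung cradle until it clicks and the collar is fully home on the cap's rim, and keep pressing: finish still gripping the upright probe and holding the cap pushed down against the cradle's spring. Leave the tape roll, the scraper and the small rock where they are.

Things in the scene. Friction and masses are not known exactly. Their poses are not given: they have to be found in the camera images.
- probe_centre (a point): Centre, half-way up (65 mm above the tip), of the hand probe: a loose upright tool 130 mm long, about 150 g, standing tip down in the foam block at the start. Grip it by its plain grey round handle, 28 mm across, which runs from 42 to 130 mm above the tip.
- probe_tip (a point): The very tip of the probe's pin (the lower end of the tool, 65 mm below probe_centre along its axis).
- probe: The hand probe; origin at its tip, z axis towards the handle end. From the tip up: steel pin 6 mm across and 8 mm long, steel ball 18 mm across centred 17 mm above the tip, neck 11 mm across from 24 to 36 mm, grey collar 40 mm across from 36 to 42 mm, then the handle.
- rest: Fixed white foam block 80 x 80 x 46 mm with a round hole of 25 mm, 42 mm deep, in its top; the probe's collar sits on its top, so the nose (36 mm) hangs free in the hole and the probe lifts straight out. Origin: centre of the underside.
- thin: The thin cement sample, a fixed grey block 80 x 80 mm and 20 mm high; origin at the centre of its underside.
- thin_point (a point): Centre of the dark steel washer ring (16 mm inside, 26 mm outside, level with the surface) on the top of the thin sample: the test point. It lies 12 mm along the block's x and -10 mm along its y from the block's centre.
- thick: The thick cement sample, a fixed grey block 80 x 80 mm and 48 mm high; origin at the centre of its underside.
- thick_point (a point): Centre of the dark steel washer ring (16 mm inside, 26 mm outside, level with the surface) on the top of the thick sample: the test point. It lies -10 mm along the block's x and 12 mm along its y from the block's centre.
- cap_rim (a point): Centre of the open top rim of the grey snap cap, which stands mouth up in the cradle: 56 mm above the table when not pressed; it sinks with the cap. Rim 42 mm outside; the flared mouth, 34 mm across, narrows within 6 mm to a 24 mm bore. Fully home, the probe's collar lies on the rim and its tip is 36 mm below this point.
- cradle: Fixed aluminium base 80 x 80 x 8 mm with a round socket that carries the sprung cap; origin at the centre of its underside. In the cap, 10 mm below the rim, four sprung steel latches give way to the probe's ball at about 8 N, then close over its neck: that is the click, some 8 mm before home; the force then drops.
- cap (a joint): How far the cap is pushed down in its cradle, m: 0 as it stands, 0.006 at the stop. The spring needs about 3 N to start and 12 N to reach the stop; the cap springs back up as soon as the push goes. At the end it must stay at least 2 mm down.
- tape: Bystander: roll of brown tape lying flat, 90 mm across, 24 mm high.
- scraper: Bystander: flat scraper with a wooden handle lying on the table.
- rock: Bystander: small cement-coated rock, about 90 mm across and 58 mm high.
Not all that is in view belongs to the job. There is more than one size of the probe; the job needs the largest.

How it is judged (in metres and radians):
On the way, in this order (a step that is already met when the one before it is completed fails the run):
1. the held probe's tip rests inside the ring on the thin sample (contact force between probe and thin above 0.5 N and horizontal distance between probe_tip and thin_point below 0.009 m and z of probe_tip in the frame of thin_point below 0.004 m and angle between probe's own z axis and vertical below 0.5 rad and contact force between the fingers and probe above 1 N), for 0.2 s.
2. the held probe's tip rests inside the ring on the thick sample (contact force between probe and thick above 0.5 N and horizontal distance between probe_tip and thick_point below 0.009 m and z of probe_tip in the frame of thick_point below 0.004 m and angle between probe's own z axis and vertical below 0.5 rad and contact force between the fingers and probe above 1 N), for 0.2 s.
3. the probe has clicked into the cap and is fully home (z of probe_tip in the frame of cap_rim below -0.0335 m and horizontal distance between probe_tip and cap_rim below 0.005 m and angle between probe's own z axis and vertical below 0.12 rad and contact force between the fingers and probe above 1 N), for 0.2 s.
At the end, for the whole second after the job is handed in: The gripper still holds the probe, upright within 7 degrees, its tip at least 33.5 mm below the cap's rim (fully home is 36) and within 5 mm of the cap's axis, and the cap is kept pressed at least 2 mm down in its cradle (all of step 3 and value of joint cap above 0.002 m); the arm keeps its last pose, push and grip.
It fails at once if the tape is moved by more than 20 mm (distance of tape from where it was at the start of the episode above 0.02 m).
It fails at once if the scraper is moved by more than 20 mm (distance of scraper from where it was at the start of the episode above 0.02 m).
It fails at once if the rock is moved by more than 20 mm (distance of rock from where it was at the start of the episode above 0.02 m).
It also fails if it takes over 54 s, if anything falls off the work surface, if the arm or the gripper's body presses on something with over 40 N, if the wrist force passes 120 N, or if a joint passes its speed limit or range.

ROBOT

A 6-joint arm with a two-finger parallel gripper is mounted at the origin on the work surface. World frame = base frame: x ahead of the robot, y to its left, z up, the work surface at z = 0. Lengths are in mm, angles in rad, forces in N, time in s.
With the tool pointing down it reaches from about 275 to 825 mm from the base axis. Payload 5.2 kg.
Tool frame: the origin (TCP) lies on the centre line of the jaws, within the pads' length; the fingertips stand 14 mm ahead of it and the grasp point (between the pads) lies 5 mm behind it (ctrl.tcp_to_tips is the y of the fingertips in the tool frame, in mm); y points along the fingers, z is the direction in which the jaws open and shut, and the axes are right-handed (so a half turn about y gives the same grasp; the last joint's range is limited). The gripper opens to 93 mm and grips with 3 to 60 N. Pads are 15 mm wide; open, the fingers measure 128 mm over their backs; the gripper's body (75 mm by 188 mm) begins 65 mm behind the grasp point.
Start: joints at [1.076, 0.259, 1.535, -0, 1.348, -0.203], TCP at [158.2, 526.762, 232.653] pointing down, gripper open.
Joint ranges: [-3.14, 3.14], [-0.91, 2.08], [0.19, 2.58], [-1.22, 4.36], [0.22, 2.71], [-3.12, 3.12]. Speed limits (rad/s): [2.57, 2.57, 3.14, 3.14, 3.14, 3.14].

INTERFACE

Orientations are given as a rotation vector (axis times angle).
In Python, from workcell import status, vision, ctrl gives the robot as it stands.
- The arm moves only by the tool play_rows, never from a script. Its argument "targets" is a list of rows, each a list of 7 numbers: the turn, a rotation vector about the tool's x, y, z in rad, then the shift along the tool's x, y, z in mm, then the opening, from -1 (shut) to 1 (fully open). A call has exactly 8 rows; each row is the pose to reach, as a shift and turn from the pose commanded when the call began, along the tool's axes at that moment; what a row does not reach only later rows make up. A row lasts 1/8 s, in which the tool goes at most 62.5 mm and 10.7 degrees, less where a joint would pass 70% of its speed; a pose out of reach is approached as far as the arm can. A call with a gripper value outside its range is refused whole. The fingers move at their own pace and stop on an object; "squeeze" is the grip in N (left out, the last holds). Time passes only in rows, so rows that repeat a pose let the fingers close, or fill a call up. It gives the time, the measured TCP pose, the force and the opening at its end, in the units of the state.
- status.get_obs(): the state, without advancing time (a new reading comes with each control period).
- vision.grab_frame(name): name is "scene" or "side" or "wrist"; returns a dict with "img" (400x640x3 uint8, red, green, blue), "z_map" (400x640 float32, mm along the optical axis (not along the pixel's ray), 0 where there is no reading), "fx", "fy", "cx", "cy" (pixels), "R" (3x3) and "t" (3): a world point X has camera coordinates R X + t. Camera axes: x right, y down, z forward; pixel columns grow to the right and rows downward; lengths in mm; the calibration is good to about 2 mm. A picture is of the moment at which its call begins.
- ctrl.job_done(): hands the job in, once; it reports no verdict.
Trained networks look in a picture, given as the dict that the camera call returned (one of the last four; its "shot" number tells which), for a name from the list of things; names that differ only in an ending like _2 or _b are one class to them, and where a whole thing is asked for, a point or a joint stands for the part that bears it (a point fixed in the world has none). Each returns a list of dicts, best first, with "conf" (0 to 1); they miss things now and then, are a little off and sometimes report something else, mostly with a low value. They report only what shows in the picture. A call takes as long as a camera call. They do not tell look-alikes from the thing itself.
- vision.spot_in(picture, query): "centre" ([column, row] in pixels, amid what is visible of it).
The state is a dict: "t": time; "joints": joint angles; "qd": joint speeds; "joint_torque": joint torques, N m; "tcp_pos": TCP position; "orientation": TCP orientation; "force": force on the tool from outside, world axes, zero at the start; "torque": the same for the moment, N m; "grip_width": finger opening in mm.
Only numpy, scipy, OpenCV 4.12 (cv2) and the standard library are available. Lean on these libraries where they do the work, as an engineer would, in place of code of your own. Each camera call takes 0.05 s, during which the arm holds its last target.

## Working session

There is one attempt and no reset: what is moved stays moved. The work goes in short steps, Python scripts to look and compute and a tool call to move; the robot and the scene stay as the last step left them, time stands still between calls to the robot, and variables do not carry over. Pictures are saved under pics/ and viewed, and the job is handed in when it is done.

Besides the shell and the picture viewer there is one more tool, called after "Emit:" by a JSON object that holds its "fn" and its "kwargs". play_rows: Moves the arm, as the interface text tells. Its arguments: {"type":"object","properties":{"targets":{"type":"array"},"squeeze":{"type":"number"}},"required":["targets"]}

```bash
mkdir -p pics; ls
cat > h.py <<'E'
import numpy as np, cv2
from workcell import status, vision, ctrl
def grab(n,f=None):
    p=vision.grab_frame(n)
    if f: cv2.imwrite('pics/'+f,p['img'][:,:,::-1])
    return p
def w(p,u,v,d=None):
    if d is None:
        z=p['z_map'][int(round(v))-1:int(round(v))+2,int(round(u))-1:int(round(u))+2];z=z[z>0];d=np.median(z) if len(z) else np.nan
    c=np.array([(u-p['cx'])/p['fx']*d,(v-p['cy'])/p['fy']*d,d])
    return np.array(p['R']).T@(c-np.array(p['t']))
def onz(p,u,v,z):
    R=np.array(p['R']);C=-R.T@np.array(p['t']);r=R.T@np.array([(u-p['cx'])/p['fx'],(v-p['cy'])/p['fy'],1])
    return C+r*(z-C[2])/r[2]
def proj(p,X):
    c=np.array(p['R'])@np.array(X)+np.array(p['t']);return c[0]/c[2]*p['fx']+p['cx'],c[1]/c[2]*p['fy']+p['cy']
E
python3 - <<'E'
from h import *
np.set_printoptions(precision=1,suppress=True)
print(status.get_obs(), ctrl.tcp_to_tips)
for n in ["scene","side","wrist"]:
    p=grab(n,n+'0.png')
    print(n,'cam at',-np.array(p['R']).T@p['t'])
    for q in ["probe","probe_centre","probe_tip","rest","thin","thin_point","thick","thick_point","cap_rim","cradle","tape","scraper","rock"]:
        for r in vision.spot_in(p,q)[:3]:
            u,v=r['centre'];print(q,round(r['conf'],2),np.array([u,v]),w(p,u,v))
E
```

```text
pics
{'t': 0.0, 'joints': array([ 1.1,  0.3,  1.5, -0. ,  1.3, -0.2]), 'qd': array([ 0., -0.,  0.,  0., -0.,  0.]), 'joint_torque': array([ -0. , -43.7, -28.4,   0.1,   0. ,  -0. ]), 'tcp_pos': array([158. , 526.3, 231.8]), 'orientation': array([-1.6,  0.2, -0.2]), 'force': array([ 0.1, -0.1,  0.2]), 'torque': array([ 0., -0.,  0.]), 'grip_width': 92.54830402834182} 14.0
scene cam at [1131.   553.7 1120.2]
probe 0.72 [411.3 239.5] [492.9 278.9 105.4]
probe 0.69 [457.7 266.9] [460.2 396.2  73.1]
probe 0.49 [456.9 237.3] [339.2 334.5   0.2]
probe_centre 0.7 [415.  243.4] [491.1 289.9  97.9]
probe_centre 0.59 [451.5 234.5] [394.3 334.8  75.2]
probe_centre 0.51 [457.4 267.7] [457.9 395.8  65.8]
probe_tip 0.71 [413.3 241.3] [492.1 284.7 102.8]
probe_tip 0.56 [450.4 239.7] [390.4 335.9  48.3]
probe_tip 0.49 [458.7 265. ] [459.5 396.3  81.3]
rest 0.81 [408.5 260.4] [509.  293.6  45.3]
thin 0.93 [336.1 205. ] [488.2  40.6  20.3]
thin_point 0.64 [335.1 206.7] [494.   42.2  19.8]
thick 0.84 [254.6 142.7] [ 496.1 -269.4   47.7]
thick_point 0.88 [254.7 144.7] [ 501.6 -263.1   48.1]
cap_rim 0.52 
[... 879 characters left out ...]
 0.73 [415.4 171.3] [ 460.2 -270.2   46.7]
thick_point 0.72 [413.3 170. ] [ 467.2 -269.6   47.6]
cap_rim 0.49 [342.8 173.4] [ 618.1 -132.9   29.9]
cradle 0.71 [342.5 179.9] [ 602.9 -113.7   28.2]
tape 0.66 [270.1 191.3] [739.3  48.1   6.6]
scraper 0.64 [339.6 237.1] [482.9  39.   20.5]
rock 0.74 [270.7 288.2] [468.  283.1 114.3]
rock 0.63 [370.5 141.7] [ 637.2 -289.1   40.1]
rock 0.61 [341.7 175.1] [ 605.4 -111.2   48.7]
wrist cam at [ 85.2 547.8 384. ]
probe 0.94 [235.9 360.1] [376.3 335.4  43.7]
probe 0.36 [286.8 371.7] [435.9 392.9  25.6]
probe_centre 0.85 [232.9 358.7] [373.2 331.7  43.1]
probe_centre 0.39 [286.4 373.6] [435.  393.1  30. ]
probe_tip 0.77 [236.  361.1] [377.6 335.3  44.3]
```

View pics/scene0.png

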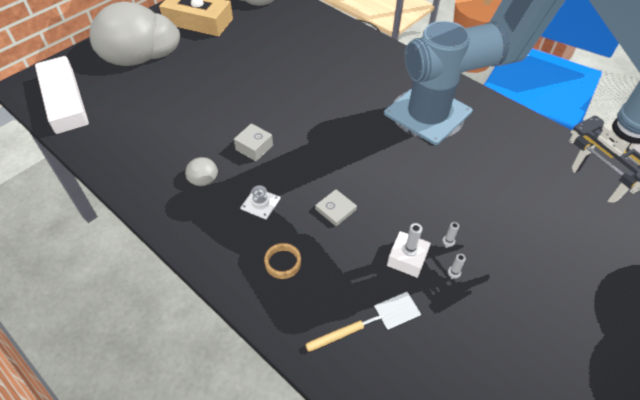

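View pics/side0.png

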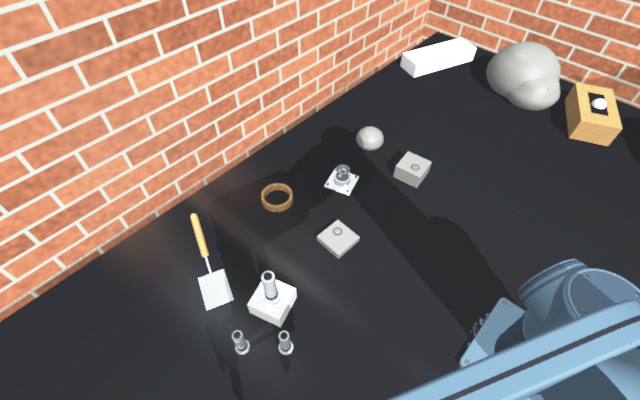

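View pics/wrist0.png

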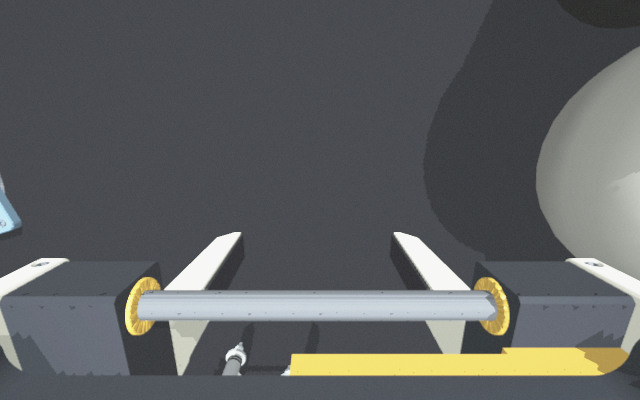

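```bash
cat > m1.py <<'E'
from h import *
from scipy.optimize import least_squares
np.set_printoptions(precision=1,suppress=True)
def cloud(p):
    z=p['z_map'];v,u=np.nonzero(z>0);d=z[v,u]
    c=np.stack([(u-p['cx'])/p['fx']*d,(v-p['cy'])/p['fy']*d,d],1)
    return (c-np.array(p['t']))@np.array(p['R']),u,v
for n in ["scene","side"]:
    p=grab(n)
    X,u,v=cloud(p)
    print(n,p['fx'])
    for name,c,r in [('probe',(478,282),45),('s1',(375,335),30),('s2',(445,396),30)]:
        m=(np.hypot(X[:,0]-c[0],X[:,1]-c[1])<r)
        print(name,'zmax',np.percentile(X[m,2],99.5), m.sum())
        zlo=60 if name=='probe' else 45
        k=m&(X[:,2]>zlo)&(X[:,2]<(134 if name=='probe' else 85))
        P=X[k]
        f=least_squares(lambda a:np.hypot(P[:,0]-a[0],P[:,1]-a[1])-(14 if name=='probe' else a[2]),[*c,12],loss='soft_l1').x
        print('  axis',f,len(P))
        k=m&(X[:,2]>(137 if name=='probe' else 1e3));
        if k.sum(): print('  top',X[k].mean(0),k.sum())
    for name,c,h in [('rest',(475,285),46),('thin',(483,42),20),('thick',(470,-270),48),('cradle',(610,-120),8),('rim',(610,-120),56)]:
        k=(np.hypot(X[:,0]-c[0],X[:,1]-c[1])<75)&(abs(X[:,2]-h)<3)
        P=X[k][:,:2]
        if len(P)<5: continue
        rr=cv2.minAreaRect(P.astype(np.float32)); print(name,rr,'z',np.median(X[k,2]),k.sum())
    for nm,(a,b) in {'scene':dict(a=(225,110),b=(320,170)),'side':dict(a=(310,140),b=(250,250))}[n].items():
        s=p['img'][b:b+100,a:a+130]
        cv2.imwrite(f'pics/{n}_{nm}.png',cv2.resize(s,None,fx=5,fy=5,interpolation=cv2.INTER_CUBIC)[:,:,::-1])
E
python3 m1.py
```

```text
scene 506.9689878539533
probe zmax 143.0133615369947 1133
  axis [481.  277.4  12. ] 206
  top [482.4 278.4 140.4] 89
s1 zmax 74.39231204265512 445
  axis [-7665.  32868.8 33536.7] 58
s2 zmax 31.521532602095885 418
  axis [445. 396.  12.] 0
rest ((482.5011291503906, 278.1148376464844), (84.03598022460938, 79.99604797363281), 17.92924690246582) z 46.05423914887951 569
thin ((489.3600158691406, 41.48906707763672), (81.23702239990234, 82.05625915527344), 87.37644958496094) z 20.028255403575162 570
thick ((483.12689208984375, -289.0534362792969), (80.82752990722656, 83.9194564819336), 8.610868453979492) z 47.51159295815515 439
cradle ((609.6166381835938, -128.36314392089844), (120.18505096435547, 132.31320190429688), 50.222354888916016) z 7.601060931344394 321
rim ((615.0728759765625, -123.58970642089844), (37.70588302612305, 38.34621047973633), 18.535795211791992) z 55.09793537797775 52
side 366.7106009546231
probe zmax 142.4766355234346 1567
  axis [480.6 276.2  12. ] 211
  top [479.7 276.9 140.5] 136
s1 zmax 36.87363612245659 685
  axis [375. 335.  12.] 0
s2 zmax 23.61184314385322 633
  axis [445. 396.  12.] 0
rest ((480.36163330078125, 276.1834411621094), (81.01519012451172, 81.7531509399414), 17.632720947265625) z 46.292747465551294 821
thin ((486.6065673828125, 40.428558349609375), (80.44085693359375, 80.20936584472656), 86.55757904052734) z 19.82027113125598 770
thick ((480.0128173828125, -292.7831115722656), (79.85169982910156, 84.72081756591797), 5.321821689605713) z 47.22590029589779 487
cradle ((612.7656860351562, -124.35845947265625), (79.94314575195312, 81.24055480957031), 17.18974494934082) z 7.617099436654636 284
rim ((612.7281494140625, -124.57662963867188), (36.16525650024414, 38.276466369628906), 57.465518951416016) z 55.507121461006065 52
```

View pics/scene_a.png

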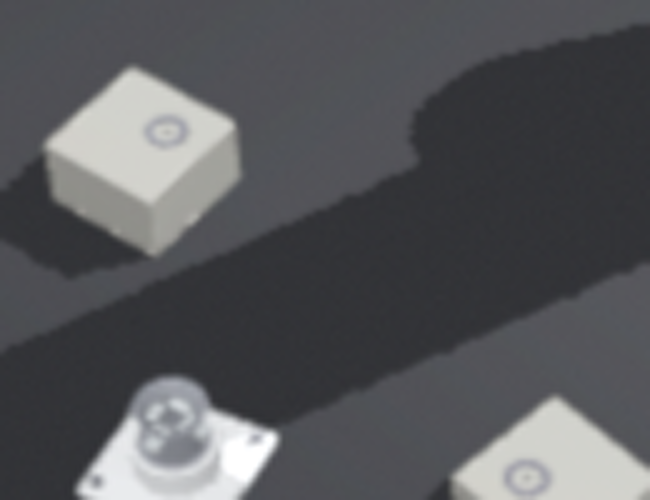

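View pics/scene_b.png

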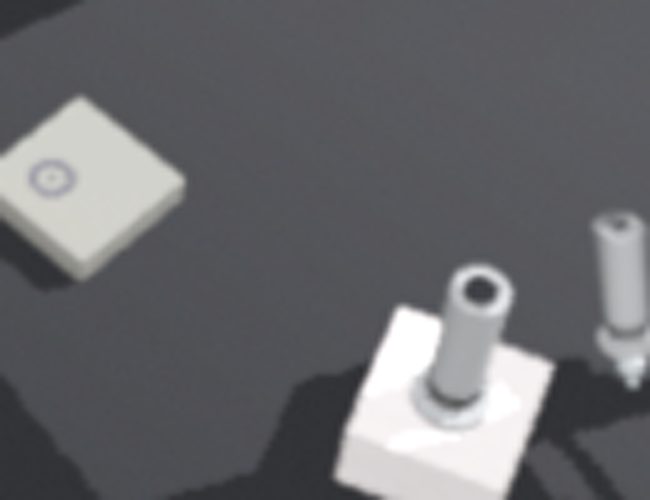

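View pics/side_a.png

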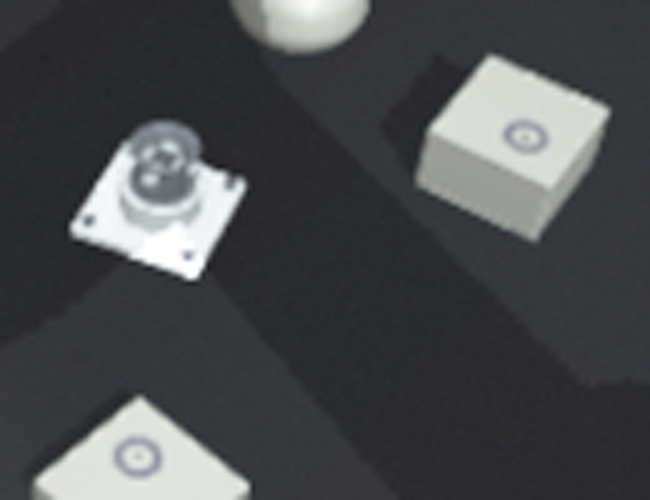

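```bash
cat > m2.py <<'E'
from h import *
np.set_printoptions(precision=1,suppress=True)
pts={'scene':dict(thick=(258,135.8,48),thin=(330,205.2,20),rim=(258.8,192.6,56),ptop=(415.8,227.6,140)),
'side':dict(thick=(414.8,166.8,48),thin=(337.2,231,20),rim=(342.6,171,56))}
for n in pts:
    p=grab(n)
    for k,(u,v,z) in pts[n].items(): print(n,k,onz(p,u,v,z))
c=lambda x,y,a:np.array([[np.cos(a),-np.sin(a)],[np.sin(a),np.cos(a)]])@[x,y]
for k in range(4):
    a=np.radians(-3+90*k); print('thin',k,np.array([488,41])+c(12,-10,a),'thick',np.array([481.5,-291])+c(-10,12,np.radians(7+90*k)))
o=status.get_obs();from scipy.spatial.transform import Rotation as R
print(R.from_rotvec(o['orientation']).as_matrix(),o['tcp_pos'])
E
python3 m2.py
```

```text
scene thick [ 470.3 -282.4   48. ]
scene thin [499.7  28.8  20. ]
scene rim [ 618.5 -120.8   56. ]
scene ptop [480.7 276.4 140. ]
side thick [ 471.1 -283.3   48. ]
side thin [500.1  28.5  20. ]
side rim [ 609.7 -119.6   56. ]
thin 0 [499.5  30.4] thick [ 470.1 -280.3]
thin 1 [498.6  52.5] thick [ 470.8 -302.4]
thin 2 [476.5  51.6] thick [ 492.9 -301.7]
thin 3 [477.4  29.5] thick [ 492.2 -279.6]
[[ 1.   0.   0.3]
 [-0.3  0.   1. ]
 [ 0.  -1.   0. ]] [158.2 526.8 232.7]
```

```bash
cat >> h.py <<'E'
from scipy.spatial.transform import Rotation as Rt
def dl(target,cur=None,n=None):
    o=status.get_obs();M=Rt.from_rotvec(o['orientation']).as_matrix()
    cur=o['tcp_pos'] if cur is None else cur
    return M.T@(np.array(target)-cur), M, o
E
python3 - <<'E'
from h import *
d,M,o=dl((480.8,277,165),np.array([158.2,526.762,232.653]))
print(d,M.round(4),o['tcp_pos'],o['t'])
E
```

```text
[ 380.81410736   67.65385741 -146.39780144] [[ 0.9577  0.      0.2877]
 [-0.2877  0.      0.9577]
 [ 0.     -1.      0.    ]] [158.20708404 526.75480313 232.66577397] 2.3
```

Emit:
{"fn": "play_rows", "kwargs": {"targets": [[0,0,0,40,5,-15,1],[0,0,0,95,12,-37,1],[0,0,0,150,22,-58,1],[0,0,0,205,32,-80,1],[0,0,0,260,42,-102,1],[0,0,0,315,53,-121,1],[0,0,0,360,63,-138,1],[0,0,0,380.8,67.6,-146.4,1]]}}

```text
t: 3.3
tcp_pos: [482.4, 275.2, 164.4]
orientation: [-1.559, 0.232, -0.231]
force: [-1.1, -0.1, -0.1]
grip_width: 93.0
```

Run:
```python
from h import *
o=status.get_obs();print(o['tcp_pos'],o['t'],o['force'])
p=grab('wrist','wrist1.png');grab('side','side1.png')
```

```text
[482.43880591 275.1944985  164.3781139 ] 3.3 [-1.07170665 -0.05816604 -0.06515835]
```

View pics/wrist1.png

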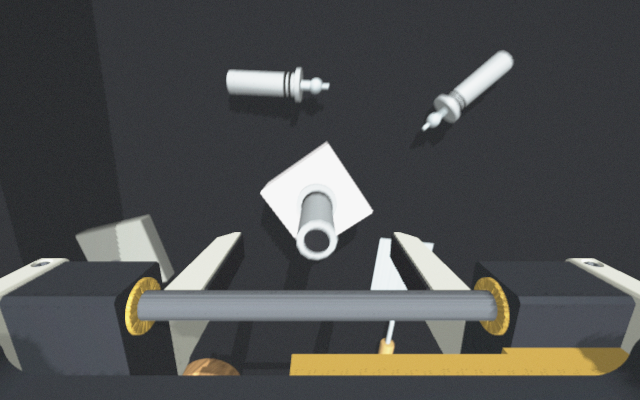

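View pics/side1.png

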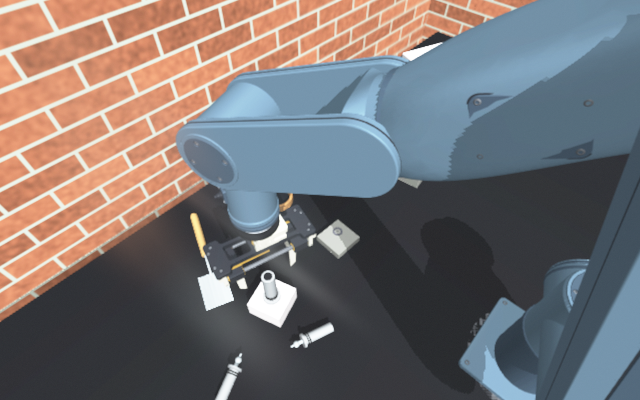

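Run:
```python
from h import *
p=grab('wrist')
print('ptop',onz(p,317,239.5,140)); 
q=grab('side'); print('side', onz(q,267.5,274,140))
o=status.get_obs(); print(o['tcp_pos'],o['t'])
cv2.imwrite('pics/s2.png',cv2.resize(q['img'][250:400,180:340],None,fx=4,fy=4)[:,:,::-1])
```

```text
ptop [481.7340745  274.89367018 140.        ]
side [485.01867481 273.04691244 140.        ]
[480.02137975 277.53466208 165.05527392] 3.5
```

View pics/s2.png

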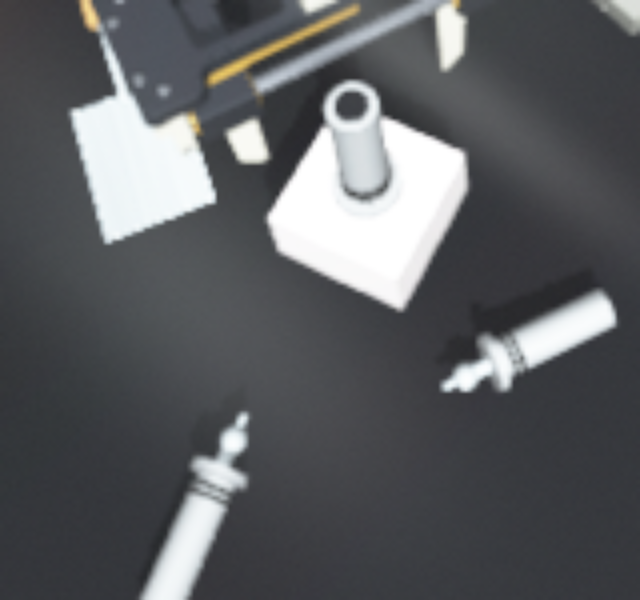

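Emit:
{"fn": "play_rows", "kwargs": {"targets": [[0,0,0,0,15,0,1],[0,0,0,0.3,35,-0.5,1],[0,0,0,0.3,55,-0.5,1],[0,0,0,0.3,68,-0.5,1],[0,0,0,0.3,72,-0.5,1],[0,0,0,0.3,72,-0.5,1],[0,0,0,0.3,72,-0.5,-1],[0,0,0,0.3,72,-0.5,-1]], "squeeze": 40}}

```text
t: 4.5
tcp_pos: [481.4, 276.6, 93.7]
orientation: [-1.558, 0.228, -0.23]
force: [0.4, 0.0, -0.2]
grip_width: 77.1
```

Emit:
{"fn": "play_rows", "kwargs": {"targets": [[0,0,0,0,0,0,-1],[0,0,0,0,0,0,-1],[0,0,0,0,0,0,-1],[0,0,0,0,0,0,-1],[0,0,0,0,0,0,-1],[0,0,0,0,0,0,-1],[0,0,0,0,0,0,-1],[0,0,0,0,0,0,-1]]}}

```text
t: 5.5
tcp_pos: [480.9, 276.4, 93.0]
orientation: [-1.559, 0.229, -0.229]
force: [-0.7, -0.2, -0.4]
grip_width: 27.6
```

Emit:
{"fn": "play_rows", "kwargs": {"targets": [[0,0,0,0,-8,0,-1],[0,0,0,0,-20,0,-1],[0,0,0,0,-35,0,-1],[0,0,0,0,-50,0,-1],[0,0,0,0,-63,0,-1],[0,0,0,0,-73,0,-1],[0,0,0,0,-80,0,-1],[0,0,0,0,-80,0,-1]]}}

```text
t: 6.5
tcp_pos: [481.1, 276.5, 173.5]
orientation: [-1.558, 0.228, -0.23]
force: [0.9, -0.4, -2.0]
grip_width: 27.5
```

Run:
```python
from h import *
o=status.get_obs();print(o['tcp_pos'],o['t'],o['force'],o['grip_width'])
p=grab('wrist','wrist2.png');q=grab('scene','scene2.png')
cv2.imwrite('pics/sc2.png',cv2.resize(q['img'][150:290,320:500],None,fx=4,fy=4)[:,:,::-1])
M=Rt.from_rotvec(o['orientation']).as_matrix()
print(M.T@(np.array([500,29,130])-[480.94,276.43,173]))
```

```text
[481.1390284  276.51568132 173.4777335 ] 6.5 [ 0.88999842 -0.36199732 -1.95072199] 27.483906848095625
[  89.40179873   42.95507842 -231.50824634]
```

View pics/wrist2.png

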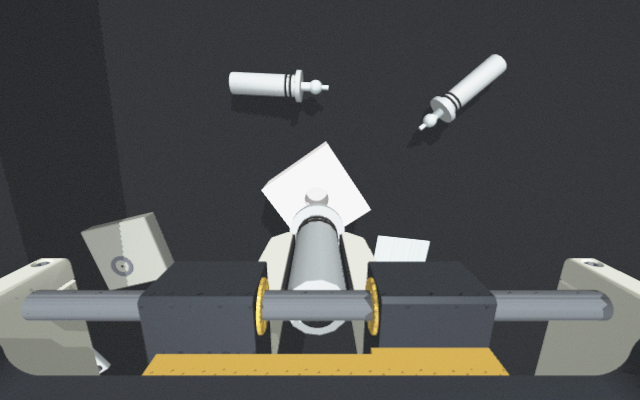

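View pics/sc2.png

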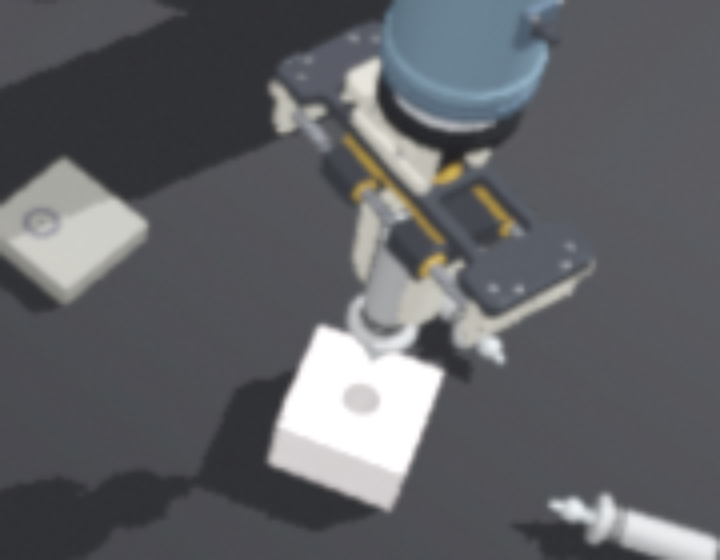

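Emit:
{"fn": "play_rows", "kwargs": {"targets": [[0,0,0,10,0,-25,-1],[0,0,0,25,2,-65,-1],[0,0,0,43,8,-110,-1],[0,0,0,60,18,-155,-1],[0,0,0,75,28,-195,-1],[0,0,0,85,38,-220,-1],[0,0,0,89.4,43,-231.5,-1],[0,0,0,89.4,43,-231.5,-1]]}}

```text
t: 7.6
tcp_pos: [499.6, 28.8, 129.5]
orientation: [-1.558, 0.231, -0.229]
force: [-0.2, 0.9, -2.0]
grip_width: 27.6
```

Run:
```python
from h import *
o=status.get_obs();print(o['tcp_pos'],o['t'],o['force'],o['grip_width'])
q=grab('scene');s=grab('side')
a=q['img'][130:250,260:420];b=s['img'][170:290,260:420]
cv2.imwrite('pics/c3.png',np.vstack([cv2.resize(x,None,fx=4.5,fy=2.5*1.0 if 0 else 4.5) for x in [a]])[:,:,::-1])
cv2.imwrite('pics/d3.png',cv2.resize(b,None,fx=4.5,fy=4.5)[:,:,::-1])
grab('wrist','wrist3.png')
```

```text
[499.62445078  28.82402035 129.50605251] 7.6 [-0.21804108  0.89514813 -1.95392969] 27.584951716030286
```

View pics/c3.png

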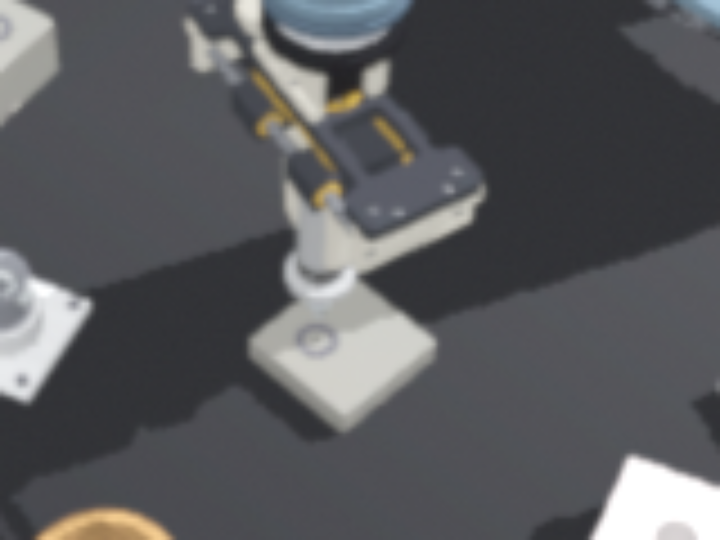

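View pics/d3.png

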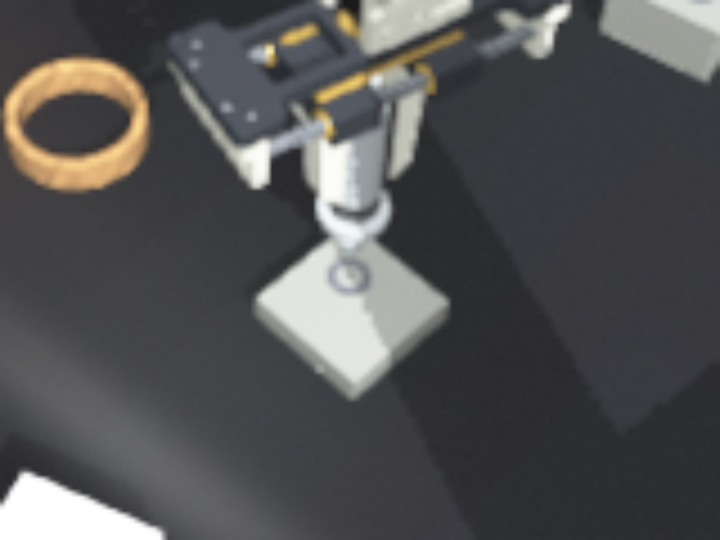

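View pics/wrist3.png

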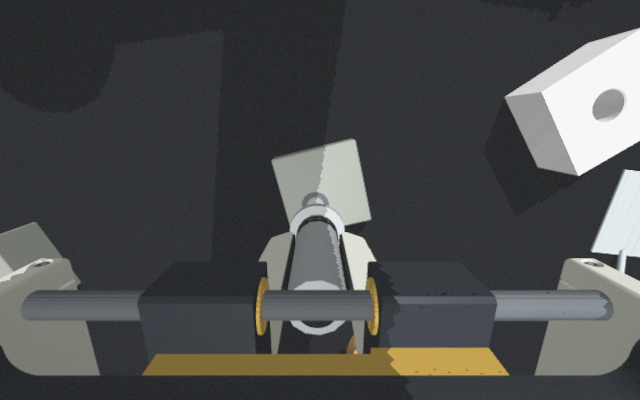

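Emit:
{"fn": "play_rows", "kwargs": {"targets": [[0,0,0,0,8,0,-1],[0,0,0,0,16,0,-1],[0,0,0,0,21,0,-1],[0,0,0,0,24,0,-1],[0,0,0,0,26,0,-1],[0,0,0,0,27,0,-1],[0,0,0,0,28,0,-1],[0,0,0,0,28,0,-1]]}}

```text
t: 8.75
tcp_pos: [500.2, 28.9, 102.8]
orientation: [-1.559, 0.228, -0.23]
force: [-2.1, 0.4, 5.0]
grip_width: 27.7
```

Emit:
{"fn": "play_rows", "kwargs": {"targets": [[0,0,0,0,0,0,-1],[0,0,0,0,0,0,-1],[0,0,0,0,0,0,-1],[0,0,0,0,0,0,-1],[0,0,0,0,0,0,-1],[0,0,0,0,0,0,-1],[0,0,0,0,0,0,-1],[0,0,0,0,0,0,-1]]}}

```text
t: 9.75
tcp_pos: [500.1, 28.9, 102.8]
orientation: [-1.559, 0.228, -0.23]
force: [-2.2, 0.1, 5.8]
grip_width: 27.5
```

Run:
```python
from h import *
o=status.get_obs();print(o['tcp_pos'],o['t'],o['force'],o['grip_width'])
q=grab('scene');s=grab('side')
cv2.imwrite('pics/c4.png',np.hstack([cv2.resize(x,None,fx=8,fy=8) for x in [q['img'][180:230,305:355],s['img'][205:255,313:363]]])[:,:,::-1])
M=Rt.from_rotvec(o['orientation']).as_matrix()
for t in [(500,29,175),(470.7,-282.5,175),(470.7,-282.5,145)]:print(M.T@(np.array(t)-[500,29,102]))
```

```text
[500.14712743  28.91398475 102.78935327] 9.75 [-2.20227479  0.05022595  5.82628004] 27.548947652109312
[ 5.88567666e-02 -7.29999763e+01 -1.01971209e-03]
[  61.59831561  -72.94607455 -306.76417281]
[  61.57412789  -42.94608431 -306.76375375]
```

View pics/c4.png

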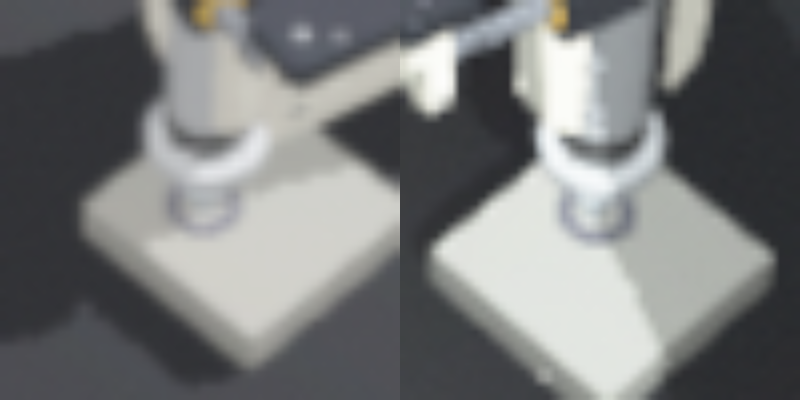

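Emit:
{"fn": "play_rows", "kwargs": {"targets": [[0,0,0,0,-15,0,-1],[0,0,0,0,-45,0,-1],[0,0,0,6,-68,-30,-1],[0,0,0,16,-73,-80,-1],[0,0,0,27,-73,-135,-1],[0,0,0,38,-73,-190,-1],[0,0,0,48,-73,-240,-1],[0,0,0,56,-73,-280,-1]]}}

```text
t: 10.85
tcp_pos: [472.8, -257.6, 175.9]
orientation: [-1.559, 0.229, -0.231]
force: [1.4, 0.8, -1.0]
grip_width: 27.9
```

Emit:
{"fn": "play_rows", "kwargs": {"targets": [[0,0,0,4,0,-20,-1],[0,0,0,5.6,0,-26.8,-1],[0,0,0,5.6,10,-26.8,-1],[0,0,0,5.6,20,-26.8,-1],[0,0,0,5.6,27,-26.8,-1],[0,0,0,5.6,30,-26.8,-1],[0,0,0,5.6,30,-26.8,-1],[0,0,0,5.6,30,-26.8,-1]]}}

```text
t: 11.85
tcp_pos: [470.9, -282.7, 145.4]
orientation: [-1.559, 0.229, -0.229]
force: [0.2, 0.7, -1.3]
grip_width: 27.5
```

Run:
```python
from h import *
o=status.get_obs();print(o['tcp_pos'],o['t'],o['force'],o['grip_width'])
q=grab('scene');s=grab('side')
cv2.imwrite('pics/c5.png',np.hstack([cv2.resize(x,None,fx=8,fy=8) for x in [q['img'][105:155,233:283],s['img'][140:190,390:440]]])[:,:,::-1])
```

```text
[ 470.9171616  -282.65009074  145.36662828] 11.85 [ 0.15199575  0.74358954 -1.28110897] 27.49507405571548
```

View pics/c5.png

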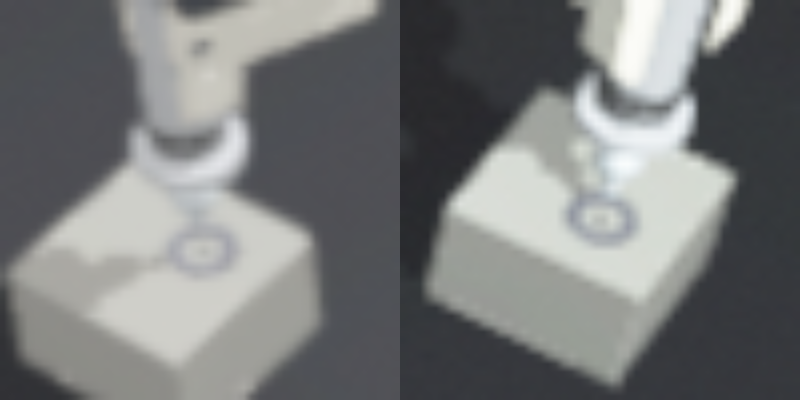

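Emit:
{"fn": "play_rows", "kwargs": {"targets": [[0,0,0,0,5,0,-1],[0,0,0,0,10,0,-1],[0,0,0,0,12,0,-1],[0,0,0,0,13,0,-1],[0,0,0,0,14,0,-1],[0,0,0,0,15,0,-1],[0,0,0,0,15,0,-1],[0,0,0,0,15,0,-1]]}}

```text
t: 12.95
tcp_pos: [470.9, -282.7, 130.8]
orientation: [-1.559, 0.228, -0.23]
force: [-1.0, 1.6, 5.5]
grip_width: 27.3
```

Emit:
{"fn": "play_rows", "kwargs": {"targets": [[0,0,0,0,0,0,-1],[0,0,0,0,0,0,-1],[0,0,0,0,0,0,-1],[0,0,0,0,0,0,-1],[0,0,0,0,0,0,-1],[0,0,0,0,0,0,-1],[0,0,0,0,0,0,-1],[0,0,0,0,0,0,-1]]}}

```text
t: 13.95
tcp_pos: [470.9, -282.7, 130.8]
orientation: [-1.559, 0.228, -0.229]
force: [-0.8, 1.3, 6.2]
grip_width: 27.5
```

Run:
```python
from h import *
o=status.get_obs();print(o['tcp_pos'],o['t'],o['force'],o['grip_width'])
q=grab('scene');s=grab('side')
cv2.imwrite('pics/c6.png',np.hstack([cv2.resize(x,None,fx=8,fy=8) for x in [q['img'][105:155,233:283],s['img'][140:190,390:440]]])[:,:,::-1])
cv2.imwrite('pics/cap6.png',np.hstack([cv2.resize(x,None,fx=8,fy=8,interpolation=cv2.INTER_CUBIC) for x in [q['img'][175:225,234:284],s['img'][150:200,318:368]]])[:,:,::-1])
cv2.imwrite('pics/w6.png',grab('wrist')['img'][:,:,::-1])
M=Rt.from_rotvec(o['orientation']).as_matrix()
for t in [(613,-124,175),(613,-124,155)]:print(M.T@(np.array(t)-[470.7,-282.5,130]))
```

```text
[ 470.86276206 -282.67008137  130.80478924] 13.95 [-0.81806853  1.25167162  6.19059749] 27.483987529741608
[ 90.75185195 -45.01059456 192.7036267 ]
[ 90.73638861 -25.01060229 192.71200678]
```

View pics/c6.png

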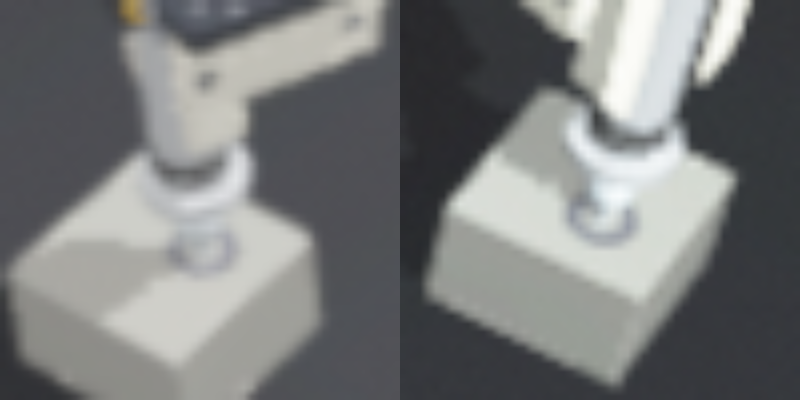

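View pics/cap6.png

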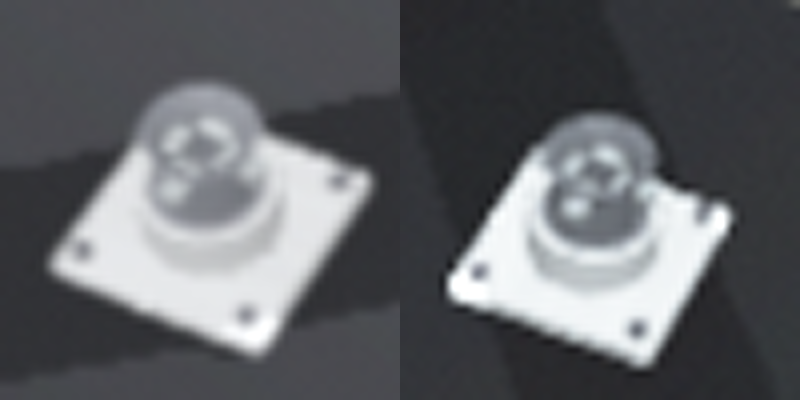

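View pics/w6.png

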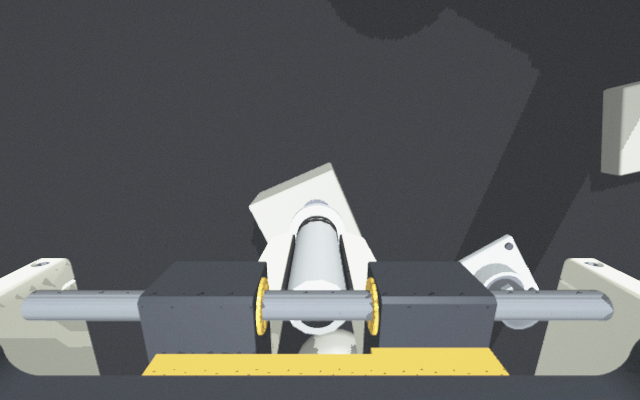

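Run:
```python
from h import *
q=grab('scene');s=grab('side')
print(onz(q,258.6,191.1,56),onz(s,342.7,168.75,56))
# base corners at z=8 from crops (8x)
f=lambda p,x,y,ox,oy:onz(p,(x+.5)/8-.5+ox,(y+.5)/8-.5+oy,8)
print('scene screws',[f(q,*c,234,175)[:2].round(1) for c in [(83,250),(246,316),(340,182)]])
print('side screws',[f(s,*c,318,150)[:2].round(1) for c in [(80,271),(237,329),(303,213)]])
print('scene corners',[f(q,*c,234,175)[:2].round(1) for c in [(48,263),(262,356),(374,182)]])
print('side corners',[f(s,*c,318,150)[:2].round(1) for c in [(47,292),(249,367),(333,214)]])
```

```text
[ 615.33547167 -124.92235629   56.        ] [ 615.31003896 -126.63031354   56.        ]
scene screws [array([ 654.5, -147.5]), array([635.8, -86.7]), array([ 574.2, -104.3])]
side screws [array([637.1, -87.8]), array([ 576.6, -105.6]), array([ 595.4, -166.9])]
scene corners [array([ 666.3, -152.1]), array([643.5, -70.9]), array([566.2, -95.7])]
side corners [array([639. , -71.8]), array([561.9, -94.7]), array([ 586.8, -174.2])]
```

Run:
```python
from h import *
M=Rt.from_rotvec(status.get_obs()['orientation']).as_matrix()
print(M.T@(np.array([615.2,-126,150])-[470.7,-282.5,130]))
```

```text
[ 93.39996578 -20.00906926 191.4381977 ]
```

Emit:
{"fn": "play_rows", "kwargs": {"targets": [[0,0,0,0,-15,0,-1],[0,0,0,0,-40,0,-1],[0,0,0,12,-45,25,-1],[0,0,0,35,-45,71,-1],[0,0,0,59,-45,119,-1],[0,0,0,81,-43,164,-1],[0,0,0,91,-35,185,-1],[0,0,0,93.4,-25,191.4,-1]]}}

```text
t: 15.2
tcp_pos: [615.7, -125.4, 154.6]
orientation: [-1.559, 0.228, -0.228]
force: [-0.1, -0.0, -1.9]
grip_width: 27.4
```

Run:
```python
from h import *
q=grab('scene');s=grab('side')
q=grab('scene');s=grab('side')
o=status.get_obs();print(o['tcp_pos'],o['t'],o['force'],o['grip_width'])
cv2.imwrite('pics/c7.png',np.hstack([cv2.resize(x,None,fx=8,fy=8,interpolation=cv2.INTER_CUBIC) for x in [q['img'][160:220,234:284],s['img'][140:200,318:368]]])[:,:,::-1])
cv2.imwrite('pics/w7.png',grab('wrist')['img'][:,:,::-1])
# where tip & axis points would appear for TCP xy
for p,ox,oy in [(q,234,160),(s,318,140)]:
    for X in [(615.2,-126,56),(615.2,-126,67),(615.2,-126,103)]:
        u,v=proj(p,X);print(X,(u-ox)*8+4,(v-oy)*8+4)
M=Rt.from_rotvec(o['orientation']).as_matrix();print(M.T@(np.array([615.2,-126,150])-o['tcp_pos']))
```

```text
[ 614.13216615 -127.19116059  154.53907007] 15.4 [ 0.83863453  0.45016513 -2.19511133] 27.48445648060759
(615.2, -126, 56) 198.876255701658 250.8406717365474
(615.2, -126, 67) 196.05000950130034 230.2906856635543
(615.2, -126, 103) 186.53937495613854 161.13768426414208
(615.2, -126, 56) 200.70050143929848 235.0712233922784
(615.2, -126, 67) 202.59616023456192 213.41867902559602
(615.2, -126, 103) 209.02351873846965 140.00427263865254
[0.68573951 4.53724216 1.45102884]
```

View pics/c7.png

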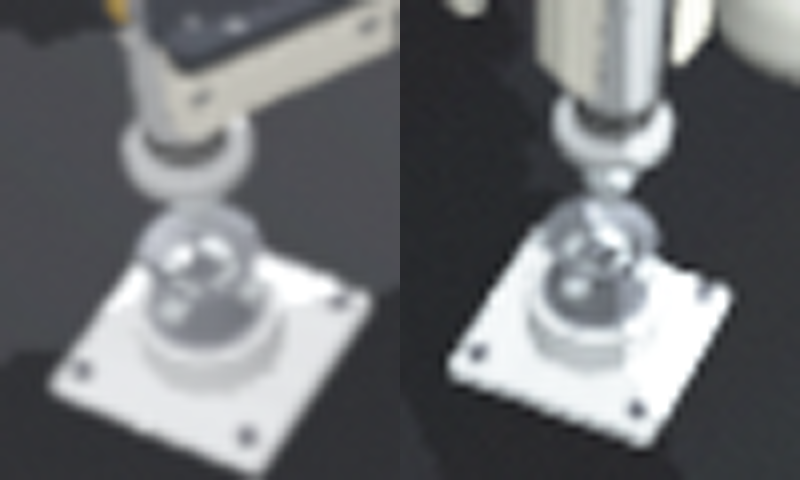

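View pics/w7.png

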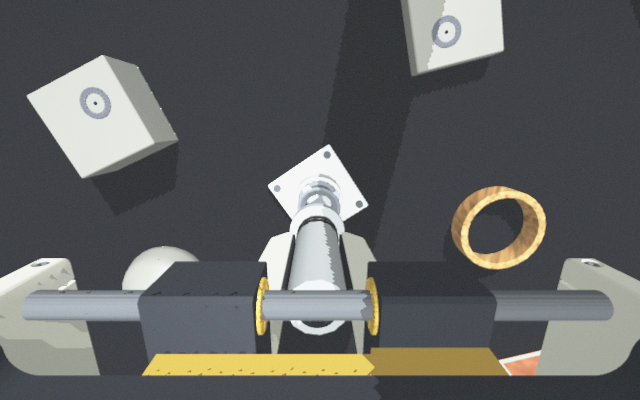

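Emit:
{"fn": "play_rows", "kwargs": {"targets": [[0,0,0,0,6,0,-1],[0,0,0,0,13,0,-1],[0,0,0,0,20,0,-1],[0,0,0,0,26,0,-1],[0,0,0,0,31,0,-1],[0,0,0,0,34,0,-1],[0,0,0,0,36,0,-1],[0,0,0,0,36,0,-1]], "squeeze": 60}}

```text
t: 16.45
tcp_pos: [615.2, -126.0, 119.3]
orientation: [-1.559, 0.229, -0.229]
force: [-1.7, 0.6, -0.7]
grip_width: 27.1
```

Run:
```python
from h import *
o=status.get_obs();print(o['tcp_pos'],o['t'],o['force'],o['torque'],o['grip_width'])
q=grab('scene');s=grab('side')
cv2.imwrite('pics/c8.png',np.hstack([cv2.resize(x,None,fx=8,fy=8,interpolation=cv2.INTER_CUBIC) for x in [q['img'][160:220,234:284],s['img'][140:200,318:368]]])[:,:,::-1])
```

```text
[ 615.15142048 -126.03209159  119.29338659] 16.45 [-1.73645559  0.57250893 -0.73163755] [0.07428748 0.28001714 0.0213834 ] 27.149373528629198
```

View pics/c8.png

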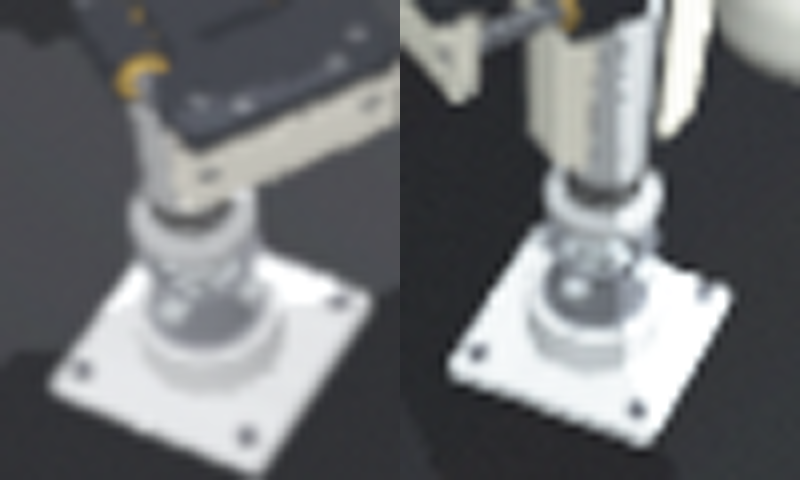

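Emit:
{"fn": "play_rows", "kwargs": {"targets": [[0,0,0,0,1,0,-1],[0,0,0,0,2,0,-1],[0,0,0,0,3,0,-1],[0,0,0,0,4,0,-1],[0,0,0,0,5,0,-1],[0,0,0,0,6,0,-1],[0,0,0,0,7,0,-1],[0,0,0,0,8,0,-1]]}}

```text
t: 17.55
tcp_pos: [615.7, -126.3, 111.9]
orientation: [-1.559, 0.228, -0.23]
force: [-2.2, -0.0, 6.9]
grip_width: 27.5
```

Emit:
{"fn": "play_rows", "kwargs": {"targets": [[0,0,0,0,1,0,-1],[0,0,0,0,2,0,-1],[0,0,0,0,3,0,-1],[0,0,0,0,4,0,-1],[0,0,0,0,5,0,-1],[0,0,0,0,6,0,-1],[0,0,0,0,7,0,-1],[0,0,0,0,7,0,-1]]}}

```text
t: 18.55
tcp_pos: [615.4, -126.2, 104.1]
orientation: [-1.559, 0.229, -0.229]
force: [-0.2, 0.3, -2.6]
grip_width: 27.7
```

Emit:
{"fn": "play_rows", "kwargs": {"targets": [[0,0,0,0,1,0,-1],[0,0,0,0,2,0,-1],[0,0,0,0,3,0,-1],[0,0,0,0,4,0,-1],[0,0,0,0,5,0,-1],[0,0,0,0,6,0,-1],[0,0,0,0,6,0,-1],[0,0,0,0,6,0,-1]]}}

```text
t: 19.55
tcp_pos: [615.5, -126.2, 98.9]
orientation: [-1.559, 0.228, -0.23]
force: [-1.4, -0.0, 6.5]
grip_width: 27.5
```

Run:
```python
from h import *
o=status.get_obs();print(o['tcp_pos'],o['t'],o['force'],o['torque'],o['grip_width'])
q=grab('scene');s=grab('side')
cv2.imwrite('pics/c9.png',np.hstack([cv2.resize(x,None,fx=8,fy=8,interpolation=cv2.INTER_CUBIC) for x in [q['img'][160:220,234:284],s['img'][140:200,318:368]]])[:,:,::-1])
```

```text
[ 615.51254307 -126.18794423   98.87265122] 19.55 [-1.41219101e+00 -5.48579113e-03  6.53383062e+00] [ 0.19646602  0.40502651 -0.01706037] 27.46236018311197
```

View pics/c9.png

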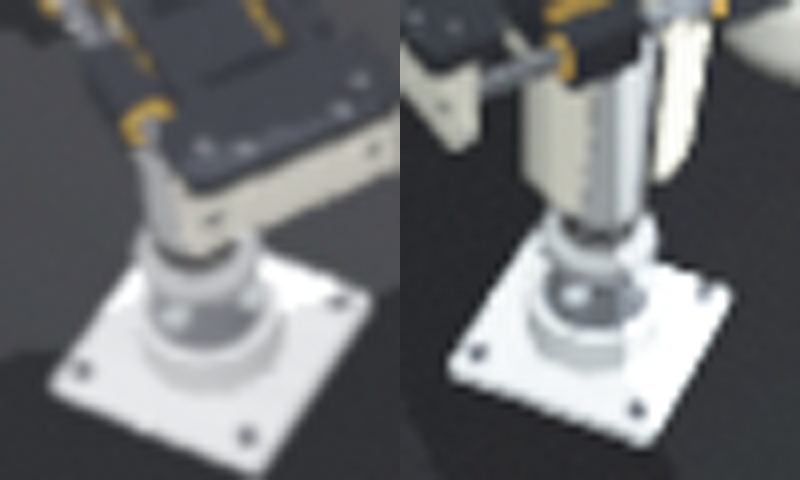

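Emit:
{"fn": "play_rows", "kwargs": {"targets": [[0,0,0,0,0.5,0,-1],[0,0,0,0,0.5,0,-1],[0,0,0,0,0.5,0,-1],[0,0,0,0,0.5,0,-1],[0,0,0,0,0.5,0,-1],[0,0,0,0,0.5,0,-1],[0,0,0,0,0.5,0,-1],[0,0,0,0,0.5,0,-1]]}}

```text
t: 20.65
tcp_pos: [615.5, -126.2, 98.5]
orientation: [-1.559, 0.228, -0.23]
force: [-2.8, 1.2, 7.0]
grip_width: 27.5
```

Run:
```python
from h import *
o=status.get_obs();print(o['tcp_pos'],o['t'],o['force'],o['grip_width'])
if o['force'][2]>4: print(ctrl.job_done())
```

```text
[ 615.54576145 -126.19832563   98.51537752] 20.65 [-2.76194406  1.1973318   6.9753435 ] 27.501113828038516
the job is handed in; nothing more can be done
None
```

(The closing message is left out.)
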